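# Turn a connector housing in an angle vise to bring its sockets to the far side

### The arm

A 6-joint arm with a two-finger parallel gripper is mounted at the origin on the work surface. World frame = base frame: x ahead of the robot, y to its left, z up, the work surface at z = 0. Lengths are in m, angles in rad, forces in N, time in s.
With the tool pointing down it reaches from about 0.325 to 0.775 m from the base axis. Payload 5.5 kg.
Tool frame: the origin (TCP) lies on the front face of the gripper's body, between the roots of the fingers; the fingertips stand 80 mm ahead of it and the grasp point (between the pads) lies 61 mm ahead of it; z points along the fingers, y is the direction in which the jaws open and shut (so a half turn about z gives the same grasp; the last joint's range is limited). The gripper opens to 88 mm and grips with 3 to 60 N. Pads are 20 mm wide; open, the fingers measure 115 mm over their backs; the gripper's body (75 mm by 178 mm) begins 61 mm behind the grasp point.
Start: joints at [-1.209, 0.091, 1.231, -0, 1.82, -0.057], TCP at [0.244, -0.548, 0.303] pointing down, gripper open.
Joint ranges: [-2.87, 2.87], [-0.86, 2.18], [0.17, 2.46], [-1.51, 4.65], [0.06, 2.69], [-2.65, 2.65]. Speed limits (rad/s): [2.57, 2.57, 3.01, 3.14, 3.14, 3.14].

### API

Orientations are given as a rotation vector (axis times angle).
In Python, from rig import r, capture, sign_off gives the robot as it stands.
- The arm moves only by the tool send_rows, never from a script. Its argument "moves" is one flat list of numbers, 7 for each row, row after row: the turn, a rotation vector about the tool's x, y, z in degrees, then the shift along the tool's x, y, z in m, then the gripper's target within -1 to 1 (fully open at 1, half-way at 0, shut at -1). In form: [ax, ay, az, tx, ty, tz, grip, ax, ay, az, tx, ty, tz, grip, ...]. A call has 1 to 20 rows; each row shifts and turns the pose as measured when the row begins, along the tool's axes as they then stand; what a row does not reach is not made up. A row lasts 1/10 s, in which the tool goes at most 50 mm and 8.59 degrees, less where a joint would pass 70% of its speed; a pose out of reach is approached as far as the arm can. A call with a gripper value outside its range is refused whole. The fingers move at their own pace and stop on an object; "grip_force" is the grip in N (left out, the last holds). Time passes only in rows, so rows that do not move let the fingers close. It gives the time, the measured TCP pose, the force and the opening at its end, in the units of the state.
- r.sense(): the state, without advancing time (a new reading comes with each control period).
- capture(name): name is "side" or "top" or "wrist"; returns a dict with "img" (384x512x3 uint8, blue, green, red), "mtx" (3x3 intrinsics, pixels), "T" (4x4, takes a point from camera to world coordinates). Camera axes: x right, y down, z forward; pixel columns grow to the right and rows downward; lengths in m; the calibration is good to about 2 mm. The wrist camera is an equidistant fisheye: a pixel r from the principal point sees the ray r / f radians off the axis. A picture is of the moment at which its call begins. There is no depth.
- sign_off(): hands the job in, once; it reports no verdict.
The state is a dict: "time": time; "q": joint angles; "joint_velocities": joint speeds; "tau": joint torques, N m; "ee_pos": TCP position; "eef_rot": TCP orientation; "ft_force": force on the tool from outside, world axes, zero at the start; "wrist_torque": the same for the moment, N m; "opening": finger opening in m.
Only numpy, scipy, OpenCV 4.12 (cv2) and the standard library are available. Lean on these libraries where they do the work, as an engineer would, in place of code of your own. Each camera call takes 0.05 s, during which the arm holds its last target. There are 200 camera calls.

### The job

The metal connector housing is clamped in the inclined vise with its three sockets facing sideways. Slide the vise's moving jaw open, lift the housing out, give it a quarter turn so that the socket face looks up over the moving jaw, and set it down upright on the bed between the jaws without dropping it. Then slide the jaw shut until the housing sits snug between it and the fixed jaw, and leave the other things on the bench where they are.

Things in the scene. Friction and masses are not known exactly. Their poses are not given: they have to be found in the camera images.
- vise: The dark steel angle vise, fixed to the bench. Origin on the bench top; z up, x towards the high end of its inclined bed. Base plate 200 x 130 mm, reaching from x = -45 to +155 mm.
- bed: The vise's grey bed, 210 x 100 mm, fixed at a 30 degree slope, low end nearest the robot. Origin on its top surface, mid-width, at the clamping face of the fixed jaw; x runs up the slope to the moving jaw, y across, z square off the bed (leans 30 degrees towards the robot). The fixed jaw fills x -24 to 0, y -45 to 45 mm, 30 mm high; a part put down leans or slides towards it.
- jaw (a joint): Travel of the steel moving jaw along bed x, in m: gap between the jaws = 40 mm + this value; -0.010 is fully shut, 0.055 fully open (95 mm gap). It slides with about 5 N of friction and stays where it is left. The jaw is 45 mm long (bed x), 90 mm wide, 30 mm high.
- jaw_tab (a point): Middle of the top edge of the moving jaw's grip tab, by which the jaw is moved: an upright plate 12 mm thick (bed x), 40 mm wide (bed y), from 30 to 64 mm above the bed, on the far part of the jaw; this point is 37 mm up the slope from the jaw's clamping face.
- housing: Loose aluminium block 40 (x) x 60 (y) x 90 mm (z), about 0.35 kg, standing on the bed. Origin at the centre of its underside, z to its top. Its narrow face at y = +30 mm bears three sockets; the other sides are plain. At first the 40 mm size is between the jaws, sockets towards bed +y; at the end the 60 mm size must be between the jaws, sockets towards bed +x.
- sockets (a point): Middle socket on the housing's narrow socket face: 30 mm from the housing's axis, 59 mm above its underside. The three sockets are black discs, 15 mm across with rims, in a column.
- driver: Bystander: black-handled screwdriver, 170 mm long, lying on the bench.
- bin: Bystander: open blue plastic parts bin, 130 x 100 x 55 mm.
- relay: Bystander: grey plastic relay module, 90 x 36 x 60 mm.
Mind the look-alikes: they are no part of the job. Several things have the shape of the vise; the one meant has the colours described above.

How it is judged:
On the way, in this order (a step that is already met when the one before it is completed fails the run):
1. the moving jaw is slid open by more than 15 mm (value of joint jaw above 0.015 m), for 0.1 s.
2. the housing is lifted more than 20 mm off the bed (z of housing in the frame of bed above 0.02 m), for 0.1 s.
3. the housing stands on the bed between the jaws again, sockets towards the moving jaw (within 0.25 rad), with the jaw still open (z of housing in the frame of bed between -0.004 and 0.004 m and angle between the z axis of housing and the z axis of bed, either way round below 0.25 rad and angle between the y axis of housing and the x axis of bed, either way round below 0.25 rad and x of sockets in the frame of bed above 0.045 m and value of joint jaw above 0.0225 m), for 0.1 s.
At the end, for the whole second after the job is handed in: The housing stands on the bed (4 mm, 0.06 rad), within 25 mm of the middle line, its back on the fixed jaw and its sockets towards the moving jaw (57 to 63 mm from the fixed jaw); the moving jaw is closed on it (joint 0.0165 to 0.0218); all at rest (z of housing in the frame of bed between -0.004 and 0.004 m and angle between the z axis of housing and the z axis of bed, either way round below 0.06 rad and angle between the y axis of housing and the x axis of bed, either way round below 0.06 rad and y of housing in the frame of bed between -0.025 and 0.025 m and x of sockets in the frame of bed between 0.057 and 0.063 m and value of joint jaw between 0.0165 and 0.0218 m and linear speed of housing below 0.02 m/s and velocity of joint jaw below 0.01 m/s); the robot touches nothing.
It fails at once if a bystander (screwdriver, bin or relay module) is moved more than 20 mm (distance of any of driver, bin, relay from where it was at the start of the episode above 0.02 m).
It fails at once if the housing is dropped (moves faster than 0.35 m/s out of the fingers) (linear speed of housing above 0.35 m/s and contact force between housing and the fingers below 0.05 N).
It also fails if it takes over 64 s, if anything falls off the work surface, if the arm or the gripper's body presses on something with over 40 N, if the wrist force passes 120 N, or if a joint passes its speed limit or range.

## Working session

There is one attempt and no reset: what is moved stays moved. The work goes in short steps, Python scripts to look and compute and a tool call to move; the robot and the scene stay as the last step left them, time stands still between calls to the robot, and variables do not carry over. Pictures are saved under pics/ and viewed, about 8 in all and at most 12, crops included, and the job is handed in when it is done.

Besides the shell and the picture viewer there is one more tool, called after "Emit:" as a command line: name --argument value ..., lists and objects as JSON in quotes. send_rows: Moves the arm, as the interface text tells. Its arguments: {"type":"object","properties":{"moves":{"type":"array","items":{"type":"number"}},"grip_force":{"type":"number"}},"required":["moves"]}

```bash
mkdir -p pics; ls; python3 - <<'E'
from rig import r,capture
import cv2,numpy as np
print(r.sense())
for n in("side","top"):
    c=capture(n);cv2.imwrite(f"pics/{n}0.png",cv2.resize(c["img"],(800,600)));np.savez(f"pics/{n}0.npz",**c)
    print(n,c["mtx"].round(1).tolist(),c["T"].round(3).tolist())
E
```

```text
pics
{'time': 0.0, 'q': array([-1.20868778e+00,  9.18436304e-02,  1.23184197e+00, -2.99866560e-05,
        1.81982944e+00, -5.67181369e-02]), 'joint_velocities': array([-1.37395983e-03,  5.55801619e-04, -3.36301950e-04, -4.69430145e-05,
       -2.04271435e-03,  1.43350591e-05]), 'tau': array([-2.35193082e-03, -4.46447539e+01, -4.06451333e+01,  6.96245302e-02,
        2.93938990e-02, -1.24071703e-04]), 'ee_pos': array([ 0.24394333, -0.54801312,  0.30154067]), 'eef_rot': array([-3.07110659e+00, -6.52688045e-01,  5.04125988e-04]), 'ft_force': array([-0.13266628,  0.800289  ,  1.06366593]), 'wrist_torque': array([ 0.03132825,  0.01482092, -0.04071824]), 'opening': 0.08779929034826096}
side [[430.2, 0.0, 250.4], [0.0, 430.2, 189.9], [0.0, 0.0, 1.0]] [[-0.979, -0.171, 0.112, 0.257], [-0.203, 0.763, -0.614, 0.891], [0.019, -0.624, -0.781, 1.211], [0.0, 0.0, 0.0, 1.0]]
top [[366.6, 0.0, 259.2], [0.0, 366.6, 192.2], [0.0, 0.0, 1.0]] [[0.015, -0.992, 0.125, 0.27], [-1.0, -0.014, 0.006, 0.0], [-0.004, -0.125, -0.992, 1.34], [0.0, 0.0, 0.0, 1.0]]
```

View pics/side0.png

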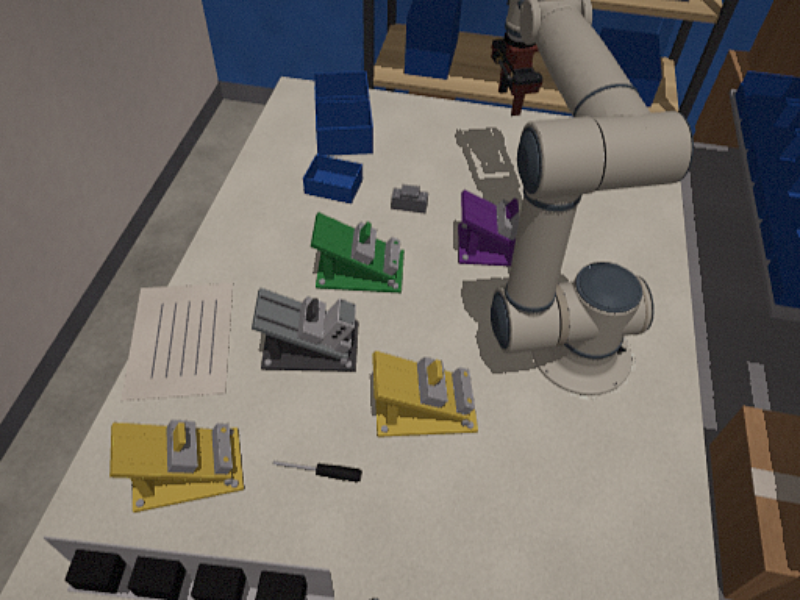

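View pics/top0.png

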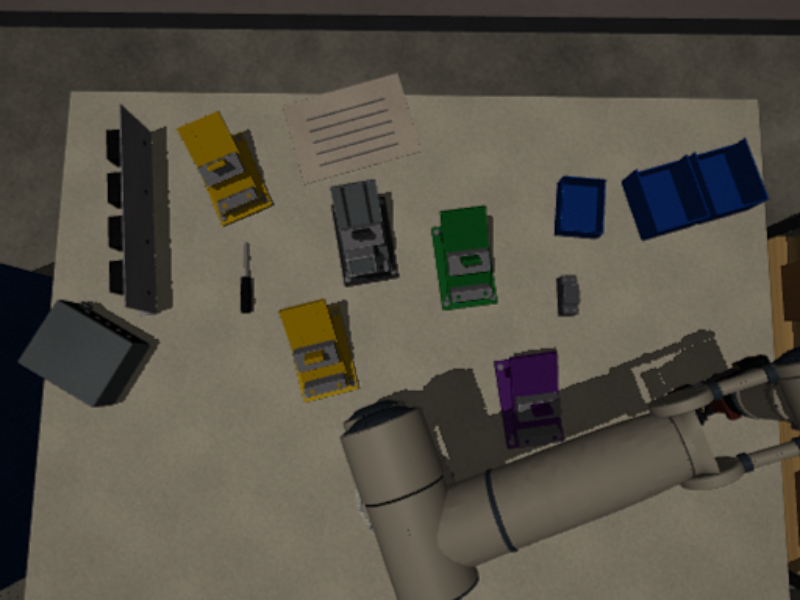

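The side view shows five vises: green (360,255), purple (490,230), yellow (425,395), yellow (180,465), and dark steel/grey (310,330). Only the last has a grey bed, a dark base and a block with sockets, so I choose it. In the top view it is at (365,230). Next, a close crop of both views.

```bash
python3 - <<'E'
import cv2,numpy as np
s=np.load("pics/side0.npz")["img"];t=np.load("pics/top0.npz")["img"]
# crops 80x... scale 7 ; side origin (155,175), top origin (205,108)
a=cv2.resize(s[175:245,155:235],None,fx=7,fy=7,interpolation=cv2.INTER_CUBIC)[:, :400*2]
b=cv2.resize(t[108:188,205:265],None,fx=7,fy=7,interpolation=cv2.INTER_CUBIC)
a=cv2.convertScaleAbs(a,alpha=1.6);b=cv2.convertScaleAbs(b,alpha=2)
cv2.imwrite("pics/crop1.png",np.hstack([a[:490,:560][:, :],np.zeros((490,0,3),np.uint8)]))
w=np.zeros((560,800,3),np.uint8)
w[:420,:480]=cv2.resize(a,(480,420));w[:427,480:800]=cv2.resize(b,(320,427))
cv2.imwrite("pics/crop1.png",w)
E
```

```text
(no output)
```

View pics/crop1.png

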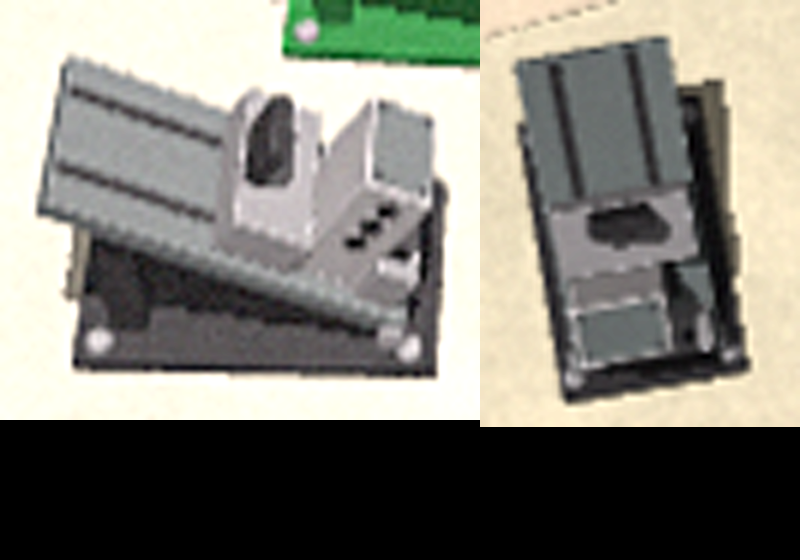

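The crop confirms the choice: grey bed, dark base, and a block with three sockets at side crop (370,226) facing +y. The dark tab is at side crop (270,140) and top crop (628,225). Now I triangulate the corners read off the crop.

```bash
cat > h.py <<'E'
import numpy as np,cv2
def ray(c,u,v):
    d=np.linalg.inv(c["mtx"])@[u,v,1];d=c["T"][:3,:3]@d;return c["T"][:3,3],d/np.linalg.norm(d)
def tri(rays):
    A=sum(np.eye(3)-np.outer(d,d) for o,d in rays);b=sum((np.eye(3)-np.outer(d,d))@o for o,d in rays)
    p=np.linalg.solve(A,b);return p,max(np.linalg.norm(np.cross(p-o,d)) for o,d in rays)
E
python3 - <<'E'
from h import *
s=dict(np.load("pics/side0.npz"));t=dict(np.load("pics/top0.npz"))
P={}
for n,a,b in [("bed-",(68,57),(667,38)),("bed+",(40,211),(517,62)),("h+-",(378,98),(660,300)),("h++",(370,183),(568,307)),("h-+",(433,193),(580,364)),("h--",(436,118),(670,352))]:
    P[n],e=tri([ray(s,155+a[0]/6,175+a[1]/6),ray(t,205+(b[0]-480)/5.3333,108+b[1]/5.3333)])
    print(n,P[n].round(4),e.round(4))
H=np.mean([P[k] for k in P if k[0]=='h'],0);print("housing top",H)
for k in("bed","h+","h-"):
    d=P[k+"+"]-P[k+"-"];print(k,np.degrees(np.arctan2(-d[0],d[1])),np.linalg.norm(d))
psi=np.mean([np.arctan2(-(P[k+"+"]-P[k+"-"])[0],(P[k+"+"]-P[k+"-"])[1]) for k in("bed","h+","h-")])
c,q=np.cos(psi),np.sin(psi);C=np.cos(np.pi/6);S=.5
R=np.array([[c,-q,0],[q,c,0],[0,0,1]])@np.array([[C,0,-S],[0,1,0],[S,0,C]])
print("psi",psi); print("housing under",H-R[:,2]*.09)
E0=(P["bed+"]+P["bed-"])/2; print("bed end mid",E0,"housing center rel bed end in bed axes",(R.T@(H-E0)))
E
```

```text
bed- [0.6859 0.0767 0.1267] 0.002
bed+ [0.67   0.1734 0.1204] 0.0027
h+- [0.5124 0.0767 0.1385] 0.0018
h++ [0.5042 0.1337 0.1415] 0.0041
h-+ [0.4714 0.1264 0.1319] 0.0026
h-- [0.4826 0.0708 0.122 ] 0.0017
housing top [0.49265892 0.10189623 0.13349503]
bed 9.337105308471967 0.09821427789767603
h+ 8.211390471481701 0.05763972561238703
h- 11.333250654983393 0.05755490766620998
psi 0.16802718967192865
housing under [0.53702517 0.10942193 0.05555274]
bed end mid [0.67790319 0.12505575 0.12355769] housing center rel bed end in bed axes [-0.15655247  0.00814646  0.10186025]
```

```bash
cat >> h.py <<'E'
from scipy.spatial.transform import Rotation as Ro
import json
def bedR(psi):
    return (Ro.from_euler('z',psi)*Ro.from_euler('y',-np.pi/6)).as_matrix()
def bed():
    b=json.load(open("bed.json"));return np.array(b["O"]),bedR(b["psi"])
def save(O,psi): json.dump({"O":list(map(float,O)),"psi":float(psi)},open("bed.json","w"))
# k=0: tool x=+bed x, y=-bed y ; az turns about tool z
def delta(s,g,az=0):
    """turn (deg) and shift in present tool axes bringing the GRASP point to bed point g"""
    O,B=bed();Rt=B@np.diag([1,-1,-1])@Ro.from_euler('z',az,degrees=True).as_matrix()
    Rc=Ro.from_rotvec(s["eef_rot"]).as_matrix()
    p=O+B@np.array(g)-.061*Rt[:,2]
    rv=np.degrees(Ro.from_matrix(Rc.T@Rt).as_rotvec())
    gb=B.T@(s["ee_pos"]+.061*Rc[:,2]-O)
    print("t %.1f turn"%s["time"],rv.round(2),"shift(tool)",(Rc.T@(p-s["ee_pos"])).round(4),"| shift after turn",(Rt.T@(p-s["ee_pos"])).round(4),"| grasp now in bed",gb.round(4),"q6 %.2f"%s["q"][5],"F bed",(B.T@s["ft_force"]).round(1),"open %.4f"%s["opening"])
E
python3 - <<'E'
from h import *
from rig import r
psi=.168;B=bedR(psi)
O1=np.array([.537,.1094,.0556])-B@[.02,.008,0];O2=np.array([.6779,.125,.1236])-B@[.18,0,0]
print(O1,O2);save((O1+O2)/2,psi)
delta(r.sense(),[.06,0,.18])
E
```

```text
[0.52126103 0.09861645 0.0456    ] [0.5242101  0.09893441 0.0336    ]
t 0.1 turn [-3.85 29.85 14.01] shift(tool) [ 0.4513 -0.4945  0.0242] | shift after turn [ 0.2607 -0.5911  0.1775] | grasp now in bed [-0.2312 -0.591   0.3656] q6 -0.06 F bed [-0.  -1.  -0.1] open 0.0878
```

Emit:
send_rows --moves '[0,0,0,0.03,-0.033,0,1,0,0,0,0.03,-0.033,0,1,0,0,0,0.03,-0.033,0,1,0,0,0,0.03,-0.033,0,1,0,0,0,0.03,-0.033,0,1,0,0,0,0.03,-0.033,0,1,0,0,0,0.03,-0.033,0,1,0,0,0,0.03,-0.033,0,1,0,0,0,0.03,-0.033,0,1,0,0,0,0.03,-0.033,0,1,0,0,0,0.03,-0.033,0,1,0,0,0,0.03,-0.033,0,1,0,0,0,0.03,-0.033,0,1,0,0,0,0.03,-0.033,0,1,0,0,0,0.03,-0.033,0,1,-0.96,7.46,3.5,0,0,0,1,-0.96,7.46,3.5,0,0,0,1,-0.96,7.46,3.5,0,0,0,1,-0.96,7.46,3.5,0,0,0,1]'

```text
time: 2.0
ee_pos: [0.4622, 0.115, 0.2859]
eef_rot: [-2.976, -0.233, -0.778]
ft_force: [-0.2, -0.6, -0.2]
opening: 0.0878
```

```bash
python3 - <<'E'
from h import *
from rig import r,capture
delta(r.sense(),[.06,0,.18])
c=capture("wrist");np.savez("pics/w1.npz",**c);cv2.imwrite("pics/w1.png",cv2.convertScaleAbs(cv2.resize(c["img"],(800,600)),alpha=1.6))
print(c["mtx"].round(1).tolist(),c["T"].round(3).tolist())
E
```

```text
t 2.0 turn [-0.65  0.62 -0.86] shift(tool) [-0.0134  0.0263  0.0006] | shift after turn [-0.0138  0.0261  0.0007] | grasp now in bed [0.0732 0.0268 0.1807] q6 1.58 F bed [-0.4 -0.5 -0. ] open 0.0878
[[297.3, 0.0, 253.5], [0.0, 297.3, 188.1], [0.0, 0.0, 1.0]] [[0.16, -0.959, 0.233, 0.486], [-0.987, -0.151, 0.054, 0.116], [-0.017, -0.239, -0.971, 0.394], [0.0, 0.0, 0.0, 1.0]]
```

View pics/w1.png

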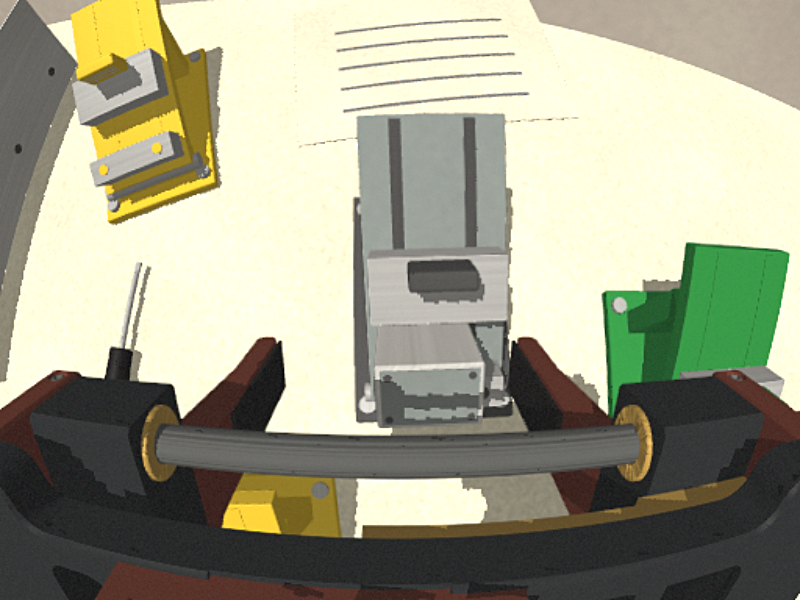

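The wrist view shows the vise centred below the gripper. Bed top corners are at (358,114) and (505,114), jaw front top edge at (370,323)–(505,318), and housing top corners at (375,366), (482,361), (483,420), (380,425). I fit the vise pose (x, y, z, yaw) to these points and the earlier ones.

```bash
cat >> h.py <<'E'
def fray(c,u,v):
    x=np.array([(u-c["mtx"][0,2])/c["mtx"][0,0],(v-c["mtx"][1,2])/c["mtx"][1,1]]);th=np.linalg.norm(x)
    d=np.r_[x/th*np.sin(th),np.cos(th)];return c["T"][:3,3],c["T"][:3,:3]@d
E
python3 - <<'E'
from h import *
from rig import r
from scipy.optimize import least_squares
L=lambda n:dict(np.load(f"pics/{n}.npz"));s,t,w=L("side0"),L("top0"),L("w1")
S=lambda u,v:ray(s,155+u/6,175+v/6);T=lambda u,v:ray(t,205+(u-480)/5.3333,108+v/5.3333);W=lambda u,v:fray(w,u/1.5625,v/1.5625)
k={"b+":lambda q:(q[5],.05,0),"b-":lambda q:(q[5],-.05,0),"j+":lambda q:(.04,.045,.03),"j-":lambda q:(.04,-.045,.03)}
for a,x in(("+",.04),("-",0)):
    for b,y in(("+",.03),("-",-.03)): k["h"+a+b]=lambda q,x=x,y=y:(x,q[4]+y,.09)
M=[("b+",W(358,114)),("b-",W(505,114)),("j+",W(370,323)),("j-",W(505,318)),("h++",W(375,366)),("h+-",W(482,361)),("h--",W(483,420)),("h-+",W(380,425)),
("b-",S(68,57)),("b+",S(40,211)),("h+-",S(378,98)),("h++",S(370,183)),("h-+",S(433,193)),("h--",S(436,118)),
("b-",T(667,38)),("b+",T(517,62)),("h+-",T(660,300)),("h++",T(568,307)),("h-+",T(580,364)),("h--",T(670,352))]
def f(q,each=False):
    B=bedR(q[3]);o=[]
    for n,(c,d) in M: o.append(np.cross(q[:3]+B@np.array(k[n](q))-c,d))
    return np.array(o) if each else np.ravel(o)
R=least_squares(f,[.52,.098,.04,.168,.008,.18],loss="soft_l1",f_scale=.002)
print(R.x.round(4));e=np.linalg.norm(f(R.x,True),axis=1)
print([(m[0],round(x*1000,1)) for m,x in zip(M,e)])
save(R.x[:3],R.x[3])
delta(r.sense(),[.077,0,.13]);delta(r.sense(),[.077,0,.053])
E
```

```text
[0.5233 0.0983 0.0423 0.1827 0.009  0.1796]
[('b+', np.float64(2.2)), ('b-', np.float64(1.5)), ('j+', np.float64(2.7)), ('j-', np.float64(3.4)), ('h++', np.float64(1.1)), ('h+-', np.float64(1.7)), ('h--', np.float64(1.7)), ('h-+', np.float64(0.7)), ('b-', np.float64(4.2)), ('b+', np.float64(5.9)), ('h+-', np.float64(6.7)), ('h++', np.float64(5.9)), ('h-+', np.float64(8.5)), ('h--', np.float64(1.6)), ('b-', np.float64(1.2)), ('b+', np.float64(4.1)), ('h+-', np.float64(3.2)), ('h++', np.float64(2.6)), ('h-+', np.float64(4.1)), ('h--', np.float64(2.2))]
t 2.0 turn [-0.2   0.46 -1.76] shift(tool) [0.0085 0.0277 0.0468] | shift after turn [0.0073 0.0278 0.047 ] | grasp now in bed [0.0692 0.028  0.177 ] q6 1.58 F bed [ 2.5  0.8 -1.6] open 0.0879
t 2.0 turn [-0.2   0.46 -1.76] shift(tool) [0.0091 0.028  0.1238] | shift after turn [0.0073 0.0278 0.124 ] | grasp now in bed [0.0692 0.028  0.177 ] q6 1.58 F bed [ 2.5  0.8 -1.6] open 0.0879
```

Emit:
send_rows --moves '[-0.2,0.46,-1.76,0.007,0.014,0,1,0,0,0,0,0.014,0.03,1,0,0,0,0,0,0.03,1,0,0,0,0,0,0.02,1,0,0,0,0,0,0.02,1,0,0,0,0,0,0,1]'

```text
time: 2.65
ee_pos: [0.5198, 0.0965, 0.1961]
eef_rot: [-2.982, -0.288, -0.782]
ft_force: [0.0, 0.9, -0.5]
opening: 0.0879
```

```bash
python3 - <<'E'
from h import *
from rig import r,capture
delta(r.sense(),[.077,0,.055])
c=capture("wrist");np.savez("pics/w2.npz",**c);cv2.imwrite("pics/w2.png",cv2.convertScaleAbs(cv2.resize(c["img"][100:340,130:450],None,fx=2.2,fy=2.2),alpha=1.6))
E
```

```text
t 2.6 turn [-0.11  0.62  0.52] shift(tool) [ 0.0036 -0.0011  0.0191] | shift after turn [ 0.0033 -0.0011  0.0191] | grasp now in bed [ 0.073  -0.001   0.0741] q6 1.47 F bed [-0.1  0.9 -0.5] open 0.0879
```

View pics/w2.png

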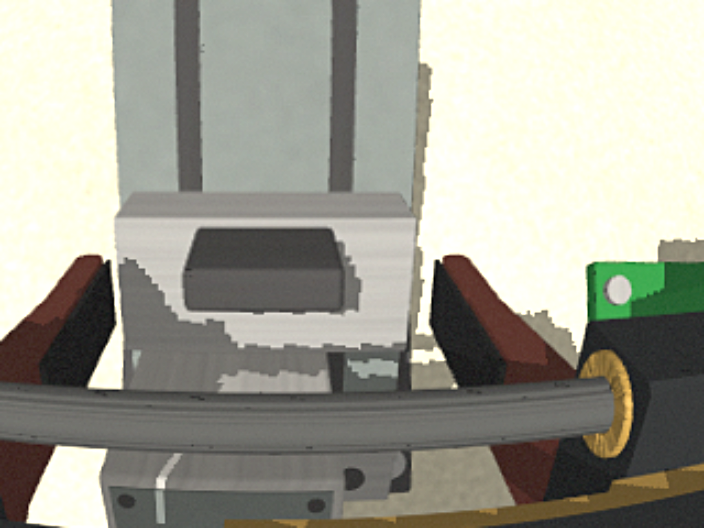

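The tab's top face is the lighter band at crop (183–345, 268–310), and the fingers straddle it at x≈110 and 435. I check it by casting onto z = 64 mm.

```bash
python3 - <<'E'
from h import *
from rig import r
w=dict(np.load("pics/w2.npz"));O,B=bed()
for (u,v),z in (((183,268),.064),((345,268),.064),((183,310),.064),((345,310),.064),((112,350),.03),((410,348),.03)):
    c,d=fray(w,130+u/2.2,100+v/2.2);a=B.T@(c-O);b=B.T@d;print((a+b*(z-a[2])/b[2]).round(4))
E
```

```text
[0.084  0.0209 0.064 ]
[ 0.0845 -0.0203  0.064 ]
[0.072  0.0214 0.064 ]
[ 0.0725 -0.0209  0.064 ]
[0.0392 0.0513 0.03  ]
[ 0.0413 -0.0479  0.03  ]
```

Tab top measures 72–84 mm in x and ±21 mm in y, against 71–83 and ±20 nominal. Descend and grip it.

Emit:
send_rows --moves '[0,0.6,0.5,0.004,-0.001,0.01,1,0,0,0,0,0,0.01,1,0,0,0,0,0,0,-1,0,0,0,0,0,0,-1,0,0,0,0,0,0,-1,0,0,0,0,0,0,-1,0,0,0,0,0,0,-1,0,0,0,0,0,0,-1]' --grip_force 40

```text
time: 3.5
ee_pos: [0.5347, 0.1006, 0.1871]
eef_rot: [-2.972, -0.275, -0.809]
ft_force: [0.3, 0.3, 0.6]
opening: 0.0433
```

```bash
python3 -c "
from h import *
from rig import r
delta(r.sense(),[.124,0,.055])"
```

```text
t 3.5 turn [-0.11 -0.47  0.09] shift(tool) [0.0415 0.0002 0.004 ] | shift after turn [0.0415 0.0002 0.0036] | grasp now in bed [0.083  0.0003 0.0586] q6 1.48 F bed [0.6 0.3 0.3] open 0.0433
```

Emit:
send_rows --moves '[0,-0.4,0,-0.005,0,0.002,-1,0,0,0,0,0,0,-1,0,0,0,0,0,0,-1]'

```text
time: 3.8
ee_pos: [0.5339, 0.1014, 0.1868]
eef_rot: [-2.967, -0.275, -0.815]
ft_force: [2.1, 0.5, 0.2]
opening: 0.0398
```

```bash
python3 -c "
from h import *
from rig import r
delta(r.sense(),[.127,0,.055])"
```

```text
t 3.8 turn [-0.23 -0.74  0.05] shift(tool) [0.0452 0.0012 0.0042] | shift after turn [0.0453 0.0011 0.0036] | grasp now in bed [0.0825 0.0014 0.0586] q6 1.48 F bed [ 1.9  0.1 -0.9] open 0.0398
```

Emit:
send_rows --moves '[0,0,0,0.006,0,0,-1,0,0,0,0.006,0,0,-1,0,0,0,0.006,0,0,-1,0,0,0,0.006,0,0,-1,0,0,0,0.006,0,0,-1,0,0,0,0.006,0,0,-1,0,0,0,0.006,0,0,-1,0,0,0,0.006,0,0,-1,0,0,0,0,0,0,-1]'

```text
time: 4.7
ee_pos: [0.5666, 0.1077, 0.2058]
eef_rot: [-2.983, -0.279, -0.767]
ft_force: [4.9, 1.5, -1.5]
opening: 0.0396
```

```bash
python3 -c "
from h import *
from rig import r
delta(r.sense(),[.127,0,.055])"
```

```text
t 4.7 turn [-0.25  1.15  0.15] shift(tool) [0.007  0.0014 0.0033] | shift after turn [0.0069 0.0014 0.0034] | grasp now in bed [0.1189 0.0016 0.0585] q6 1.49 F bed [ 3.6  0.6 -3.8] open 0.0396
```

Emit:
send_rows --moves '[0,0.6,0,0.007,0.001,0,-1,0,0.6,0,0.007,0,0,-1,0,0,0,0,0,0,-1,0,0,0,0,0,0,1,0,0,0,0,0,0,1,0,0,0,0,0,0,1,0,0,0,0,0,0,1,0,0,0,0,0,-0.03,1,0,0,0,-0.02,0,-0.03,1,0,0,0,-0.03,0,-0.04,1,0,0,0,0,0,0,1]'

```text
time: 5.8
ee_pos: [0.4823, 0.0911, 0.2765]
eef_rot: [-2.975, -0.28, -0.787]
ft_force: [2.1, -0.3, 1.3]
opening: 0.0883
```

```bash
python3 - <<'E'
from h import *
from rig import r,capture
delta(r.sense(),[.02,.009,.15],-90)
c=capture("wrist");np.savez("pics/w3.npz",**c);cv2.imwrite("pics/w3.png",cv2.convertScaleAbs(cv2.resize(c["img"][100:340,130:450],None,fx=2.2,fy=2.2),alpha=1.6))
E
```

```text
t 5.8 turn [-5.300e-01 -1.000e-02 -8.982e+01] shift(tool) [-0.061  -0.0088  0.013 ] | shift after turn [ 0.0086 -0.0611  0.0126] | grasp now in bed [0.0807 0.0007 0.1626] q6 1.47 F bed [ 2.4 -0.6  0.1] open 0.0883
```

View pics/w3.png

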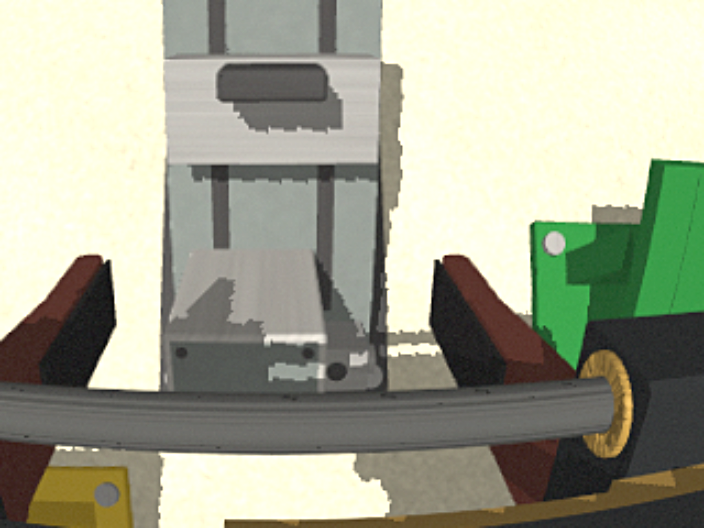

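Jaw is open (front edge at row 163). The housing still stands, top +x edge at (167,343)–(328,340), foot at (187,250)–(315,249).

```bash
python3 - <<'E'
from h import *
w=dict(np.load("pics/w3.npz"));O,B=bed()
for (u,v),z in (((163,162),.03),((379,163),.03),((167,343),.09),((328,340),.09),((187,250),0),((315,249),0),((222,100),.064),((326,100),.064)):
    c,d=fray(w,130+u/2.2,100+v/2.2);a=B.T@(c-O);b=B.T@d;print((a+b*(z-a[2])/b[2]).round(4))
E
```

```text
[0.0909 0.0482 0.03  ]
[ 0.0909 -0.0462  0.03  ]
[0.035  0.0397 0.09  ]
[ 0.0371 -0.0209  0.09  ]
[0.0386 0.0432 0.    ]
[ 0.0396 -0.021   0.    ]
[0.1226 0.0191 0.064 ]
[ 0.1228 -0.0196  0.064 ]
```

Emit:
send_rows --moves '[0,0,-8.2,0,0,0,1,0,0,-8.2,0,0,0,1,0,0,-8.2,0,0,0,1,0,0,-8.2,0,0,0,1,0,0,-8.2,0,0,0,1,0,0,-8.2,0,0,0,1,0,0,-8.2,0,0,0,1,0,0,-8.2,0,0,0,1,0,0,-8.2,0,0,0,1,0,0,-8.2,0,0,0,1,0,0,-8.2,0,0,0,1,0,0,0,0.009,-0.03,0,1,0,0,0,0,-0.03,0,1,0,0,0,0,0,0,1]'

```text
time: 7.25
ee_pos: [0.4363, 0.0871, 0.2178]
eef_rot: [1.703, 2.207, 0.511]
ft_force: [0.6, 0.6, -0.1]
opening: 0.0879
```

```bash
python3 -c "
from h import *
from rig import r
delta(r.sense(),[.02,.009,.068],-90)"
```

```text
t 7.2 turn [-2.81 -0.63  4.06] shift(tool) [0.0028 0.0116 0.0664] | shift after turn [0.0042 0.0081 0.0668] | grasp now in bed [0.0089 0.0053 0.1349] q6 -0.17 F bed [ 0.6  0.5 -0.5] open 0.0879
```

Emit:
send_rows --moves '[-2.8,-0.6,4.0,0.004,0.009,0,1,0,0,0,0,0,0,1]'

```text
time: 7.45
ee_pos: [0.4446, 0.0932, 0.2201]
eef_rot: [1.762, 2.114, 0.566]
ft_force: [0.4, 0.3, -0.4]
opening: 0.088
```

```bash
python3 -c "
from h import *
from rig import r
delta(r.sense(),[.02,.009,.068],-90)"
```

```text
t 7.5 turn [-0.07 -0.01 -0.1 ] shift(tool) [-0.0003 -0.001   0.0642] | shift after turn [-0.0003 -0.001   0.0642] | grasp now in bed [0.021  0.0093 0.1322] q6 -0.07 F bed [ 0.2  0.2 -0.6] open 0.0880
```

Emit:
send_rows --moves '[0,0,0,0,-0.001,0.02,1,0,0,0,0,0,0.02,1,0,0,0,0,0,0.02,1,0,0,0,0,0,0.004,1,0,0,0,0,0,0,-1,0,0,0,0,0,0,-1,0,0,0,0,0,0,-1,0,0,0,0,0,0,-1,0,0,0,0,0,0,-1,0,0,0,0,0,0,-1,0,0,0,0,0,0,-1,0,0,0,0,0,0,-1]' --grip_force 35

```text
time: 8.65
ee_pos: [0.4794, 0.099, 0.1662]
eef_rot: [1.753, 2.124, 0.561]
ft_force: [0.2, -0.1, -1.1]
opening: 0.0402
```

```bash
python3 -c "
from h import *
from rig import r
delta(r.sense(),[.02,.009,.068],-90)"
```

```text
t 8.7 turn [-0.27 -0.04  0.47] shift(tool) [ 0.0003 -0.0046 -0.0001] | shift after turn [ 0.0003 -0.0047 -0.0001] | grasp now in bed [0.0244 0.0087 0.0679] q6 -0.08 F bed [-0.4 -0.1 -1.1] open 0.0402
```

Emit:
send_rows --moves '[0,0,0,0,0,0,-1,0,0,0,0,0,-0.005,-1,0,0,0,0,0,-0.01,-1,0,0,0,0,0.003,-0.015,-1,0,0,0,0,0.003,-0.02,-1,0,0,0,0,0,-0.02,-1,0,0,0,0,0,0,-1]'

```text
time: 9.35
ee_pos: [0.4474, 0.0933, 0.2276]
eef_rot: [1.758, 2.13, 0.553]
ft_force: [0.5, -0.9, -4.1]
opening: 0.0397
```

```bash
python3 -c "
from h import *
from rig import r
delta(r.sense(),[.034,.0,.13],0)"
```

```text
t 9.3 turn [-0.68  0.54 90.44] shift(tool) [-0.009   0.0068  0.0071] | shift after turn [0.0068 0.0089 0.0072] | grasp now in bed [0.0264 0.009  0.1373] q6 -0.08 F bed [-1.7 -1.  -3.7] open 0.0397
```

Emit:
send_rows --moves '[0,0,6,0,0,0,-1,0,0,8,0,0,0,-1,0,0,8,0,0,0,-1,0,0,8,0,0,0,-1,0,0,8,0,0,0,-1,0,0,8,0,0,0,-1,0,0,8,0,0,0,-1,0,0,8,0,0,0,-1,0,0,8,0,0,0,-1,0,0,8,0,0,0,-1,0,0,7,0,0,0,-1,0,0,0,0,0,0,-1]'

```text
time: 10.55
ee_pos: [0.4433, 0.0929, 0.2045]
eef_rot: [-2.999, -0.327, -0.728]
ft_force: [-1.0, -0.3, -5.3]
opening: 0.0399
```

```bash
python3 -c "
from h import *
from rig import r
delta(r.sense(),[.034,.0,.13],0)"
```

```text
t 10.6 turn [-0.24  2.78  1.91] shift(tool) [ 0.021   0.0099 -0.0118] | shift after turn [ 0.0219  0.0092 -0.0107] | grasp now in bed [0.0092 0.0094 0.1194] q6 1.46 F bed [-3.5 -0.1 -4.1] open 0.0399
```

Emit:
send_rows --moves '[-0.2,2.8,1.9,0.021,0.01,-0.01,-1,0,0,0,0,0,0,-1]'

```text
time: 10.75
ee_pos: [0.4589, 0.0864, 0.2202]
eef_rot: [-2.978, -0.282, -0.792]
ft_force: [-0.4, 0.3, -4.4]
opening: 0.04
```

```bash
python3 - <<'E'
from h import *
from rig import r,capture
delta(r.sense(),[.035,.0,.13],0);delta(r.sense(),[.035,.0,.068],0)
c=capture("wrist");np.savez("pics/w4.npz",**c);cv2.imwrite("pics/w4.png",cv2.convertScaleAbs(cv2.resize(c["img"][100:340,130:450],None,fx=2.2,fy=2.2),alpha=1.6))
E
```

```text
t 10.8 turn [-0.08  0.21  0.34] shift(tool) [ 0.0028  0.     -0.0042] | shift after turn [ 0.0028  0.     -0.0042] | grasp now in bed [3.200e-02 1.000e-04 1.258e-01] q6 1.46 F bed [-2.5  0.4 -3.7] open 0.0400
t 10.8 turn [-0.08  0.21  0.34] shift(tool) [0.003  0.0001 0.0578] | shift after turn [0.0028 0.     0.0578] | grasp now in bed [3.200e-02 1.000e-04 1.258e-01] q6 1.46 F bed [-2.5  0.4 -3.7] open 0.0400
```

View pics/w4.png

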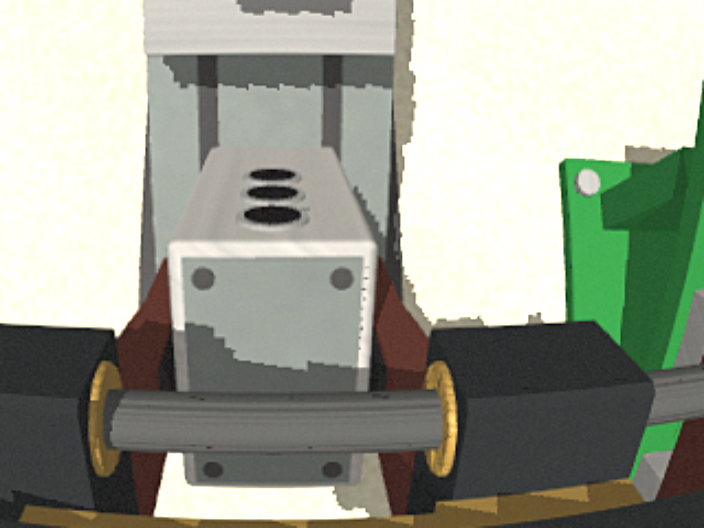

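The housing is held squarely. Its sockets (272,175–215) face the moving jaw, whose front edge is at row 53.

```bash
python3 - <<'E'
from h import *
w=dict(np.load("pics/w4.npz"));O,B=bed()
for (u,v),z in (((168,243),.148),((376,242),.148),((208,148),.058),((331,148),.058),((188,485),.148),((350,484),.148),((145,54),.03),((393,53),.03)):
    c,d=fray(w,130+u/2.2,100+v/2.2);a=B.T@(c-O);b=B.T@d;print((a+b*(z-a[2])/b[2]).round(4))
E
```

```text
[0.0618 0.0201 0.148 ]
[ 0.0622 -0.0213  0.148 ]
[0.0622 0.0206 0.058 ]
[ 0.0625 -0.0201  0.058 ]
[-0.0008  0.0192  0.148 ]
[-1.00e-04 -1.97e-02  1.48e-01]
[0.0919 0.0464 0.03  ]
[ 0.0928 -0.0448  0.03  ]
```

Emit:
send_rows --moves '[0,0.2,0.3,0.007,0,0,-1,0,0,0,0.002,0,0.015,-1,0,0,0,0,0,0.015,-1,0,0,0,0,0,0.012,-1,0,0,0,0,0,0.006,-1,0,0,0,0,0,0,-1]'

```text
time: 11.4
ee_pos: [0.4879, 0.0939, 0.1739]
eef_rot: [-2.982, -0.289, -0.773]
ft_force: [0.3, 0.4, -4.7]
opening: 0.0401
```

```bash
python3 -c "
from h import *
from rig import r
delta(r.sense(),[.04,.0,.068],0)"
```

```text
t 11.4 turn [-0.25  0.94  0.52] shift(tool) [0.005  0.0022 0.0027] | shift after turn [0.005  0.0021 0.0028] | grasp now in bed [0.034  0.0024 0.0708] q6 1.46 F bed [-2.   0.4 -4.3] open 0.0401
```

Emit:
send_rows --moves '[-0.2,0.9,0.5,0.005,0.002,0,-1,0,0,0,0,0,0.001,-1,0,0,0,0,0,0.001,-1,0,0,0,0,0,0,-1]'

```text
time: 11.8
ee_pos: [0.4942, 0.093, 0.1763]
eef_rot: [-2.976, -0.273, -0.801]
ft_force: [0.2, 0.1, -4.8]
opening: 0.04
```

```bash
python3 -c "
from h import *
from rig import r
delta(r.sense(),[.04,.0,.068],0)"
```

```text
t 11.8 turn [-0.02 -0.14  0.02] shift(tool) [-0.0014  0.0001  0.0018] | shift after turn [-0.0014  0.0001  0.0018] | grasp now in bed [0.0415 0.0001 0.0698] q6 1.47 F bed [-2.2  0.  -4.3] open 0.0400
```

Emit:
send_rows --moves '[0,0,0,0,0,0.0015,-1,0,0,0,0,0,0.0015,-1,0,0,0,0,0,0,-1]'

```text
time: 12.1
ee_pos: [0.4959, 0.0933, 0.1752]
eef_rot: [-2.975, -0.273, -0.804]
ft_force: [0.1, -1.3, -4.4]
opening: 0.04
```

```bash
python3 -c "
from h import *
from rig import r
delta(r.sense(),[.04,.0,.068],0)"
```

```text
t 12.1 turn [-0.02 -0.24  0.03] shift(tool) [-0.0023  0.      0.    ] | shift after turn [-0.0023  0.      0.    ] | grasp now in bed [0.0425 0.     0.068 ] q6 1.47 F bed [-2.4 -1.3 -3.8] open 0.0400
```

Emit:
send_rows --moves '[0,0,0,-0.001,0,0.0015,-1,0,0,0,-0.001,0,0.0015,-1,0,0,0,0,0,0,-1]'

```text
time: 12.4
ee_pos: [0.4959, 0.0933, 0.1756]
eef_rot: [-2.974, -0.274, -0.809]
ft_force: [0.1, 0.5, -5.3]
opening: 0.0398
```

```bash
python3 -c "
from h import *
from rig import r
delta(r.sense(),[.04,.0,.068],0)"
```

```text
t 12.4 turn [-0.   -0.44  0.06] shift(tool) [-0.0025  0.      0.0003] | shift after turn [-0.0025  0.      0.0003] | grasp now in bed [0.043  0.     0.0683] q6 1.47 F bed [-2.5  0.4 -4.7] open 0.0398
```

Emit:
send_rows --moves '[0,-0.4,0,-0.003,0,0.003,-1,0,0,0,0,0,0.002,-1,0,0,0,0,0,0,-1]'

```text
time: 12.7
ee_pos: [0.4971, 0.0935, 0.1759]
eef_rot: [-2.974, -0.275, -0.81]
ft_force: [1.0, 0.5, -5.1]
opening: 0.0397
```

```bash
python3 -c "
from h import *
from rig import r
delta(r.sense(),[.04,.0,.068],0)"
```

```text
t 12.7 turn [ 0.01 -0.48  0.09] shift(tool) [-0.0037  0.      0.    ] | shift after turn [-0.0037  0.0001  0.0001] | grasp now in bed [0.0442 0.     0.0681] q6 1.47 F bed [-1.6  0.3 -4.9] open 0.0397
```

Emit:
send_rows --moves '[0,-0.5,0,-0.005,0,0.004,-1]'

```text
time: 12.8
ee_pos: [0.4968, 0.0934, 0.1753]
eef_rot: [-2.973, -0.275, -0.812]
ft_force: [-13.1, -1.4, 27.6]
opening: 0.0398
```

```bash
python3 -c "
from h import *
from rig import r
delta(r.sense(),[.04,.0,.068],0);print(r.sense()['joint_velocities'].round(3))"
```

```text
t 12.8 turn [ 0.03 -0.56  0.1 ] shift(tool) [-0.0032 -0.     -0.0004] | shift after turn [-0.0032 -0.     -0.0004] | grasp now in bed [ 0.0437 -0.      0.0676] q6 1.47 F bed [ 2.4  1.1 30.5] open 0.0398
[-0.    -0.023  0.021  0.    -0.018 -0.002]
```

Emit:
send_rows --moves '[0,0,0,0,0,0,-1]'

```text
time: 12.9
ee_pos: [0.4973, 0.0935, 0.1766]
eef_rot: [-2.972, -0.275, -0.816]
ft_force: [0.1, -0.2, -5.4]
opening: 0.0397
```

```bash
python3 -c "
from h import *
from rig import r
delta(r.sense(),[.04,.0,.068],0);print(r.sense()['joint_velocities'].round(3))"
```

```text
t 12.9 turn [ 0.04 -0.71  0.1 ] shift(tool) [-0.0042 -0.      0.0005] | shift after turn [-0.0042 -0.      0.0006] | grasp now in bed [ 0.045  -0.0001  0.0686] q6 1.47 F bed [-2.6 -0.2 -4.7] open 0.0397
[ 0.001 -0.01  -0.023  0.003 -0.013 -0.   ]
```

Emit:
send_rows --moves '[0,-0.8,0,-0.005,0,0,-1,0,0,0,-0.005,0,0,-1]'

```text
time: 13.1
ee_pos: [0.4886, 0.0918, 0.1708]
eef_rot: [-2.98, -0.275, -0.794]
ft_force: [0.0, -0.6, -1.6]
opening: 0.0396
```

```bash
python3 -c "
from h import *
from rig import r
delta(r.sense(),[.034,.0,.068],0)"
```

```text
t 13.1 turn [0.04 0.17 0.1 ] shift(tool) [ 0.0004 -0.0001 -0.0001] | shift after turn [ 0.0004 -0.0001 -0.0001] | grasp now in bed [ 0.0334 -0.0001  0.068 ] q6 1.47 F bed [-0.9 -0.6 -1.3] open 0.0396
```

Emit:
send_rows --moves '[0,0,0,-0.003,0,0.002,-1]'

```text
time: 13.2
ee_pos: [0.4877, 0.0917, 0.17]
eef_rot: [-2.977, -0.275, -0.801]
ft_force: [-9.7, -1.0, 16.6]
opening: 0.0394
```

```bash
python3 -c "
from h import *
from rig import r
delta(r.sense(),[.034,.0,.068],0)"
```

```text
t 13.2 turn [ 0.04 -0.12  0.09] shift(tool) [ 0.0016 -0.0001 -0.0003] | shift after turn [ 0.0016 -0.0001 -0.0003] | grasp now in bed [ 0.0325 -0.0001  0.0677] q6 1.47 F bed [-0.1  0.8 19.3] open 0.0394
```

Emit:
send_rows --moves '[0,0,0,-0.001,0,0.001,1,0,0,0,0,0,0,1,0,0,0,0,0,0,1,0,0,0,0,0,0,1,0,0,0,0,0,0,1,0,0,0,0,0,-0.02,1,0,0,0,0,0,-0.03,1,0,0,0,0,0,-0.04,1,0,0,0,0.03,0,0,1,0,0,0,0.03,0,0,1]'

```text
time: 14.2
ee_pos: [0.4907, 0.0924, 0.282]
eef_rot: [-2.974, -0.274, -0.813]
ft_force: [-0.2, -0.4, -0.8]
opening: 0.0879
```

```bash
python3 - <<'E'
from h import *
from rig import r,capture
delta(r.sense(),[.128,.0,.055],0)
c=capture("wrist");np.savez("pics/w5.npz",**c);cv2.imwrite("pics/w5.png",cv2.convertScaleAbs(cv2.resize(c["img"][100:340,130:450],None,fx=2.2,fy=2.2),alpha=1.6))
E
```

```text
t 14.2 turn [ 0.1  -0.57  0.1 ] shift(tool) [0.0358 0.     0.1085] | shift after turn [0.0369 0.0002 0.1082] | grasp now in bed [9.170e-02 1.000e-04 1.632e-01] q6 1.48 F bed [-0.6 -0.3 -0.5] open 0.0879
```

View pics/w5.png

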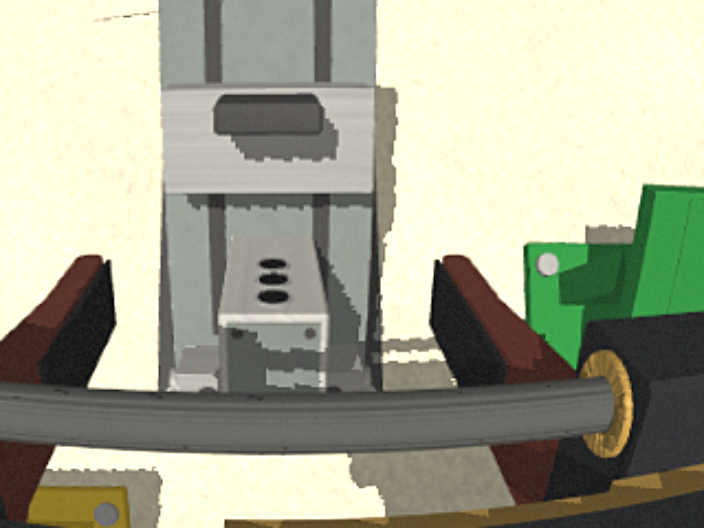

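The housing stands centred with its sockets towards the jaw (272,265–297), top +x edge at (219,321)–(328,319). Jaw front edge is at row 192, and the tab spans (213–323, 108–134).

```bash
python3 - <<'E'
from h import *
w=dict(np.load("pics/w5.npz"));O,B=bed()
for (u,v),z in (((163,192),.03),((375,192),.03),((219,321),.09),((328,319),.09),((232,240),.0),((315,240),.0),((215,133),.064),((322,133),.064)):
    c,d=fray(w,130+u/2.2,100+v/2.2);a=B.T@(c-O);b=B.T@d;print((a+b*(z-a[2])/b[2]).round(4))
E
```

```text
[0.0904 0.0471 0.03  ]
[ 0.0906 -0.0468  0.03  ]
[0.0571 0.0184 0.09  ]
[ 0.058  -0.0218  0.09  ]
[0.0578 0.0185 0.    ]
[ 0.0578 -0.0228  0.    ]
[0.1225 0.0205 0.064 ]
[ 0.1226 -0.0199  0.064 ]
```

Emit:
send_rows --moves '[0,-0.6,0,0.018,0,0.02,1,0,0,0,0.018,0,0.03,1,0,0,0,0,0,0.03,1,0,0,0,0,0,0,1]'

```text
time: 14.65
ee_pos: [0.5676, 0.1064, 0.2365]
eef_rot: [-2.975, -0.275, -0.813]
ft_force: [-0.2, 0.4, -1.4]
opening: 0.0876
```

```bash
python3 -c "
from h import *
from rig import r
delta(r.sense(),[.128,.0,.055],0)"
```

```text
t 14.7 turn [ 0.13 -0.56  0.13] shift(tool) [-0.0083 -0.0001  0.0296] | shift after turn [-0.0081 -0.      0.0297] | grasp now in bed [ 0.1366 -0.0002  0.0847] q6 1.49 F bed [-0.8  0.4 -1.1] open 0.0876
```

Emit:
send_rows --moves '[0,-0.6,0,-0.01,0,0.015,1,0,0,0,0,0,0.015,1,0,0,0,-0.002,0,0,-1,0,0,0,0,0,0,-1,0,0,0,-0.001,0,0,-1,0,0,0,0,0,0,-1,0,0,0,-0.001,0,0,-1,0,0,0,0,0,0,-1,0,0,0,0,0,0,-1,0,0,0,0,0,0,-1]' --grip_force 50

```text
time: 15.65
ee_pos: [0.5699, 0.1086, 0.2058]
eef_rot: [-2.973, -0.276, -0.806]
ft_force: [0.0, -2.4, 0.1]
opening: 0.0401
```

```bash
python3 -c "
from h import *
from rig import r
delta(r.sense(),[.098,.0,.055],0)"
```

```text
t 15.7 turn [-0.1  -0.35  0.11] shift(tool) [-0.025   0.0016  0.0016] | shift after turn [-0.025   0.0016  0.0017] | grasp now in bed [0.1234 0.0017 0.0567] q6 1.49 F bed [-0.3 -2.4  0.3] open 0.0401
```

Emit:
send_rows --moves '[0,-0.3,0,-0.005,0,0,-1,0,0,0,-0.005,0,0,-1,0,0,0,-0.005,0,0,-1,0,0,0,-0.005,0,0,-1,0,0,0,-0.004,0,0,-1]'

```text
time: 16.15
ee_pos: [0.5516, 0.105, 0.195]
eef_rot: [-2.971, -0.275, -0.812]
ft_force: [3.7, 2.3, -0.8]
opening: 0.0399
```

```bash
python3 -c "
from h import *
from rig import r
delta(r.sense(),[.091,.0,.055],0)"
```

```text
t 16.1 turn [-0.09 -0.58  0.08] shift(tool) [-0.0105  0.0014  0.0016] | shift after turn [-0.0105  0.0015  0.0017] | grasp now in bed [0.1021 0.0016 0.0567] q6 1.48 F bed [ 3.1  1.6 -2.7] open 0.0399
```

Emit:
send_rows --moves '[0,-0.5,0,-0.004,0,0,-1,0,0,0,-0.003,0,0,-1,0,0,0,-0.003,0,0,-1]'

```text
time: 16.45
ee_pos: [0.5445, 0.1037, 0.1909]
eef_rot: [-2.972, -0.275, -0.809]
ft_force: [25.1, 4.9, -7.3]
opening: 0.0392
```

```bash
python3 -c "
from h import *
from rig import r
delta(r.sense(),[.091,.0,.055],0)"
```

```text
t 16.4 turn [-0.09 -0.47  0.07] shift(tool) [-0.0022  0.0014  0.0018] | shift after turn [-0.0022  0.0014  0.0018] | grasp now in bed [0.0937 0.0015 0.0568] q6 1.48 F bed [ 18.5   0.2 -19. ] open 0.0392
```

Emit:
send_rows --moves '[0,-0.3,0,-0.003,0,0,-1]'

```text
time: 16.55
ee_pos: [0.5443, 0.1036, 0.1908]
eef_rot: [-2.97, -0.274, -0.814]
ft_force: [31.3, 7.1, -10.7]
opening: 0.0392
```

```bash
python3 -c "
from h import *
from rig import r
delta(r.sense(),[.091,.0,.055],0)"
```

```text
t 16.6 turn [-0.1  -0.67  0.05] shift(tool) [-0.002   0.0014  0.0018] | shift after turn [-0.0019  0.0014  0.0018] | grasp now in bed [0.0937 0.0015 0.0568] q6 1.48 F bed [ 22.4   1.3 -25.3] open 0.0392
```

Emit:
send_rows --moves '[0,0,0,-0.0015,0,0,1,0,0,0,-0.0005,0,0,1,0,0,0,0,0,0,1,0,0,0,0,0,0,1,0,0,0,0,0,0,1,0,0,0,0,0,-0.02,1,0,0,0,0,0,-0.03,1,0,0,0,0,0,-0.04,1,0,0,0,0,0,-0.02,1,0,0,0,0,0,0,1]'

```text
time: 17.55
ee_pos: [0.4842, 0.0918, 0.2849]
eef_rot: [-2.976, -0.274, -0.802]
ft_force: [0.6, -0.3, 0.3]
opening: 0.0878
```

```bash
python3 - <<'E'
from h import *
from rig import r,capture
delta(r.sense(),[.091,.0,.055],0)
c=capture("wrist");np.savez("pics/w6.npz",**c);cv2.imwrite("pics/w6.png",cv2.convertScaleAbs(cv2.resize(c["img"][100:340,130:450],None,fx=2.2,fy=2.2),alpha=1.6))
E
```

```text
t 17.6 turn [-0.02 -0.16  0.03] shift(tool) [0.0037 0.0007 0.114 ] | shift after turn [0.004  0.0007 0.1139] | grasp now in bed [0.0871 0.0007 0.1689] q6 1.48 F bed [ 0.6 -0.4 -0. ] open 0.0878
```

View pics/w6.png

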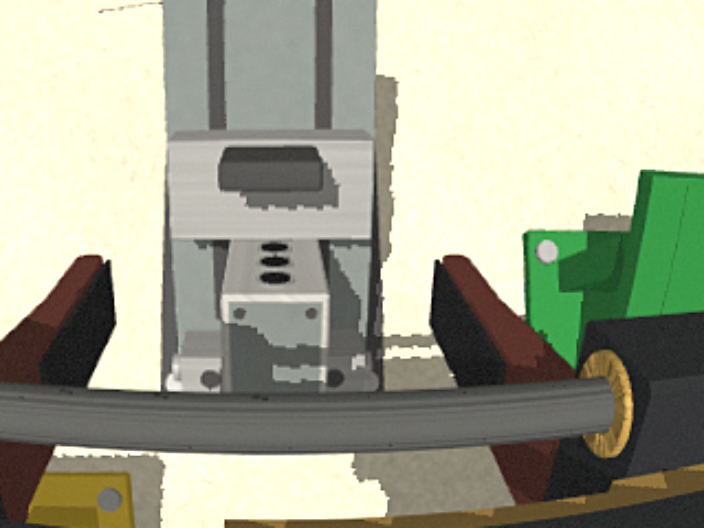

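The jaw's front edge (row 240) meets the housing's socket face, and the housing top +x edge is at (222,298)–(328,296). I check the numbers.

```bash
python3 - <<'E'
from h import *
w=dict(np.load("pics/w6.npz"));O,B=bed()
for n,(u,v),z in (("jaw",(168,240),.03),("jaw",(373,240),.03),("top",(222,298),.09),("top",(328,296),.09),("foot@30",(231,240),.03),("foot@30",(316,240),.03),("tab",(219,190),.064),("tab",(322,190),.064)):
    c,d=fray(w,130+u/2.2,100+v/2.2);a=B.T@(c-O);b=B.T@d;print(n,(a+b*(z-a[2])/b[2]).round(4))
E
```

```text
jaw [0.0603 0.0477 0.03  ]
jaw [ 0.0604 -0.047   0.03  ]
top [0.0587 0.0184 0.09  ]
top [ 0.0595 -0.0212  0.09  ]
foot@30 [0.0605 0.0184 0.03  ]
foot@30 [ 0.0605 -0.0206  0.03  ]
tab [0.0934 0.0206 0.064 ]
tab [ 0.0935 -0.02    0.064 ]
```

```bash
python3 - <<'E'
from h import *
w=np.load("pics/w6.npz")["img"][195:285,200:310]
cv2.imwrite("pics/w6c.png",cv2.convertScaleAbs(cv2.resize(w,None,fx=6,fy=6,interpolation=cv2.INTER_CUBIC),alpha=1.6))
E
```

```text
(no output)
```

View pics/w6c.png

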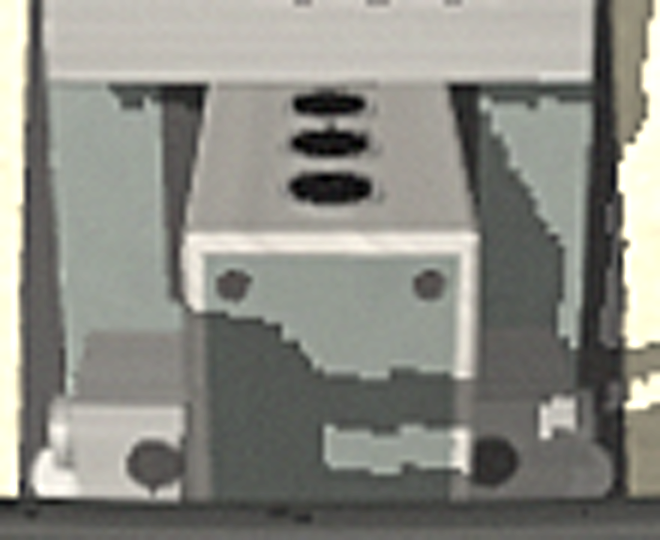

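The fixed jaw's face top edge (row 402) and the moving jaw's front edge (row 82) are both in view at z = 30 mm, so this gives the gap directly.

```bash
python3 - <<'E'
from h import *
w=dict(np.load("pics/w6.npz"));O,B=bed()
for n,(u,v),z in (("jaw",(50,82),.03),("jaw",(590,82),.03),("fixed",(90,402),.03),("fixed",(180,402),.03),("fixed",(530,402),.03),("fixedfoot",(90,332),0),("top",(185,235),.09),("top",(478,235),.09),("at z30",(212,83),.03),("at z30",(450,83),.03)):
    c,d=fray(w,200+(u+.5)/6-.5,195+(v+.5)/6-.5);a=B.T@(c-O);b=B.T@d;print(n,(a+b*(z-a[2])/b[2]).round(4))
E
```

```text
jaw [0.0612 0.046  0.03  ]
jaw [ 0.0613 -0.0453  0.03  ]
fixed [-0.0006  0.0421  0.03  ]
fixed [-0.0002  0.0257  0.03  ]
fixed [-0.0004 -0.0377  0.03  ]
fixedfoot [-0.0017  0.0457  0.    ]
top [0.0602 0.0187 0.09  ]
top [ 0.0602 -0.0213  0.09  ]
at z30 [0.0612 0.0185 0.03  ]
at z30 [ 0.0613 -0.0215  0.03  ]
```

Gap reads 61.6 mm, about 60.8 after correcting by the jaw-width scale (91.3 measured against 90). That is close to the 61.8 limit, so I'll push once more with shut fingers behind the tab. That way they cannot drag the jaw open again.

Emit:
send_rows --moves '[0,0,0,0.02,0,0,-1,0,0,0,0.02,0,0,-1,0,0,0,0,0,0,-1,0,0,0,0,0,0,-1,0,0,0,0,0,0,-1,0,0,0,0,0,0,-1,0,0,0,0,0,0,-1,0,0,0,0,0,0,-1,0,0,0,0,0,0,-1,0,0,0,0,0,0,-1,0,0,0,0,0,0.03,-1,0,0,0,0,0,0.03,-1,0,0,0,0,0,0,-1]'

```text
time: 18.9
ee_pos: [0.5477, 0.1036, 0.2414]
eef_rot: [-2.981, -0.274, -0.785]
ft_force: [-0.9, 0.1, -0.3]
opening: 0.0004
```

```bash
python3 -c "
from h import *
from rig import r
delta(r.sense(),[.124,.0,.054],0)"
```

```text
t 18.9 turn [-0.05  0.48  0.01] shift(tool) [0.0032 0.0008 0.0449] | shift after turn [0.0029 0.0008 0.0449] | grasp now in bed [0.1206 0.0008 0.0989] q6 1.49 F bed [-0.9  0.3  0.1] open 0.0004
```

Emit:
send_rows --moves '[0,0.5,0,0.004,0,0.015,-1,0,0,0,0.002,0,0.015,-1,0,0,0,0,0,0.014,-1,0,0,0,0,0,0,-1]'

```text
time: 19.3
ee_pos: [0.5755, 0.1088, 0.2084]
eef_rot: [-2.975, -0.273, -0.802]
ft_force: [-0.2, 0.8, -0.2]
opening: 0.0007
```

```bash
python3 -c "
from h import *
from rig import r
delta(r.sense(),[.115,.0,.054],0)"
```

```text
t 19.3 turn [-0.04 -0.19  0.02] shift(tool) [-0.0141  0.0008  0.0022] | shift after turn [-0.0141  0.0008  0.0023] | grasp now in bed [0.1293 0.0008 0.0563] q6 1.49 F bed [-0.1  0.8 -0.2] open 0.0007
```

Emit:
send_rows --moves '[0,0,0,-0.006,0,0,-1,0,0,0,-0.005,0,0,-1,0,0,0,-0.003,0,0,-1]'

```text
time: 19.6
ee_pos: [0.5643, 0.1067, 0.2039]
eef_rot: [-2.972, -0.273, -0.813]
ft_force: [18.0, 3.6, -1.3]
opening: 0.0007
```

```bash
python3 -c "
from h import *
from rig import r
delta(r.sense(),[.115,.0,.054],0)"
```

```text
t 19.6 turn [-0.04 -0.58  0.03] shift(tool) [-0.0021  0.0008  0.004 ] | shift after turn [-0.002   0.0008  0.0041] | grasp now in bed [0.1177 0.0008 0.0581] q6 1.49 F bed [ 15.3   0.3 -10.3] open 0.0007
```

Emit:
send_rows --moves '[0,0,0,-0.003,0,0,-1]'

```text
time: 19.7
ee_pos: [0.5632, 0.1065, 0.205]
eef_rot: [-2.968, -0.273, -0.825]
ft_force: [15.0, 3.2, -1.5]
opening: 0.0004
```

```bash
python3 -c "
from h import *
from rig import r
delta(r.sense(),[.115,.0,.054],0)"
```

```text
t 19.7 turn [-0.03 -1.07  0.02] shift(tool) [-0.0017  0.0008  0.0055] | shift after turn [-0.0016  0.0008  0.0055] | grasp now in bed [0.1178 0.0008 0.0595] q6 1.49 F bed [12.6  0.4 -8.9] open 0.0004
```

Emit:
send_rows --moves '[0,-1.0,0,-0.005,0,0.003,-1,0,-0.5,0,-0.005,0,0.002,-1]'

```text
time: 19.9
ee_pos: [0.5629, 0.1064, 0.2053]
eef_rot: [-2.967, -0.272, -0.828]
ft_force: [21.2, 4.7, -2.6]
opening: 0.0003
```

```bash
python3 -c "
from h import *
from rig import r
delta(r.sense(),[.115,.0,.054],0)"
```

```text
t 19.9 turn [-0.   -1.18  0.01] shift(tool) [-0.0016  0.0008  0.006 ] | shift after turn [-0.0014  0.0008  0.006 ] | grasp now in bed [0.1177 0.0008 0.06  ] q6 1.49 F bed [ 17.5   0.8 -13.1] open 0.0003
```

Emit:
send_rows --moves '[0,0,0,0.008,0,0,-1,0,0,0,0.006,0,0,-1,0,0,0,0,0,-0.03,-1,0,0,0,0,0,-0.03,-1,0,0,0,-0.015,0,-0.03,-1,0,0,0,-0.02,0,-0.02,-1,0,0,0,0,0,0,-1,0,0,0,0,0,0,-1]'

```text
time: 20.7
ee_pos: [0.4854, 0.0921, 0.2952]
eef_rot: [-2.966, -0.272, -0.832]
ft_force: [-0.0, 0.4, 0.2]
opening: 0.0005
```

```bash
python3 - <<'E'
from h import *
from rig import r,capture
delta(r.sense(),[.091,.0,.17],0)
c=capture("wrist");np.savez("pics/w7.npz",**c);cv2.imwrite("pics/w7.png",cv2.convertScaleAbs(cv2.resize(c["img"][180:290,190:320],None,fx=5,fy=5,interpolation=cv2.INTER_CUBIC),alpha=1.6))
E
```

```text
t 20.7 turn [ 0.03 -1.34  0.03] shift(tool) [-0.0023  0.0008  0.0072] | shift after turn [-0.0022  0.0008  0.0072] | grasp now in bed [0.0946 0.0007 0.1772] q6 1.48 F bed [0.2 0.4 0.2] open 0.0005
```

View pics/w7.png

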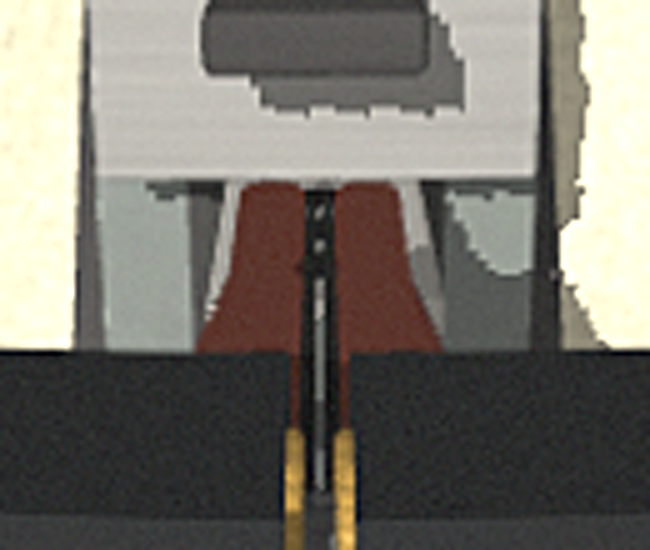

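The shut fingers hide the housing's middle, but the jaw edge (row 179) still meets the upright housing's sides at (228,180) and (412,180). One last number, then I hand in.

```bash
python3 - <<'E'
from h import *
from rig import r,sign_off
w=dict(np.load("pics/w7.npz"));O,B=bed()
for n,(u,v),z in (("jaw",(97,179),.03),("jaw",(535,179),.03),("tab",(205,75),.064),("tab",(430,75),.064)):
    c,d=fray(w,190+(u+.5)/5-.5,180+(v+.5)/5-.5);a=B.T@(c-O);b=B.T@d;print(n,(a+b*(z-a[2])/b[2]).round(4))
print(r.sense()["time"],np.abs(r.sense()["joint_velocities"]).max());sign_off()
E
```

```text
jaw [0.0612 0.0465 0.03  ]
jaw [ 0.0612 -0.0455  0.03  ]
tab [0.0933 0.0205 0.064 ]
tab [ 0.0934 -0.0202  0.064 ]
20.75 0.027661771197203682
the job is handed in; nothing more can be done
```

The job is handed in at 20.8 s; no verdict came back. I opened the jaw by its tab to about 0.051 m and lifted the housing about 70 mm. After the quarter turn I set it down upright with the sockets towards the moving jaw. Then I slid the jaw shut and pressed it once more with shut fingers behind the tab.

**What the last checks showed:**
- **Jaw on the housing:** it stopped hard against the housing both times, at about 22 N and then 17 N along the bed, without moving further.
- **Housing:** it stands upright, with its sockets about 60 mm from the fixed jaw and centred within about 2 mm of the middle line.
- **Robot:** it is clear of everything, and I did not go near the bystanders.

**Where checks disagreed:**
- **Jaw gap:** the last camera readings put it at 61–62 mm, or about 60.8 mm after correcting by the jaw's known width. That is a joint value of about 0.021, while firm contact with the 60 mm housing should give 0.020. The upper limit is 0.0218, so the margin is small.
- **Position readings:** the camera and arm readings of the housing along the bed differed by up to 5 mm.
- **Final picture:** the shut fingers partly hid the housing, so its pose comes from the picture before the second push.

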